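# Find the high spot of a cam on centres and clamp it there

### The arm

A 7-joint arm with a two-finger parallel gripper is mounted at the origin on a cart in front of the work surface, level with it; the furniture and walls round the work are solid. World frame = base frame: x ahead of the robot, y to its left, z up, the work surface at z = 0. Lengths are in m, angles in rad, forces in N, time in s.
With the tool pointing down it reaches from about 0.425 to 0.825 m from the base axis. Payload 3.6 kg.
Tool frame: the origin (TCP) lies at the very end of the fingers, on their centre line; the grasp point (between the pads) lies arm.pinch_z behind it (arm.pinch_z is the distance from the TCP to the grasp point, in m); z points along the fingers, y is the line along which they close (so a half turn about z gives the same grasp; the last joint's range is limited). The gripper opens to 85 mm and grips with 20 to 120 N. Pads are 22 mm wide; open, the fingers measure 114 mm over their backs; the gripper's body (76 mm by 85 mm) begins 54 mm behind the grasp point. The pads swing forward as they close: fully open they stand 13 mm farther back than shut.
Start: joints at [-1.294, 0.615, -0.013, 1.423, 0.008, 1.103, -0.04], TCP at [0.194, 0.62, 0.231] pointing down, gripper open.
Joint ranges: [-3.12, 3.12], [-0.3, 2.06], [-1.34, 1.32], [0.26, 2.42], [-1.36, 4.5], [0.01, 1.98], [-2.84, 2.84]. Speed limits (rad/s): [2.79, 2.79, 3.14, 3.14, 3.14, 3.14, 3.14].

### API

Orientations are given as [roll, pitch, yaw] about the fixed x, y, z axes, in that order (R = Rz(yaw) Ry(pitch) Rx(roll)).
In Python, from rig import arm, imaging gives the robot as it stands. The module is installed in compiled form; this text tells all that it offers.
- The arm moves only by the tool carry_out, never from a script. Its argument "deltas" is text: rows parted by semicolons, each of 6 numbers parted by spaces: the shift along the tool's x, y, z in mm, then the turn, a rotation vector about the tool's x, y, z in rad. A call has 1 to 10 rows; each row is the pose to reach, as a shift and turn from the pose commanded when the call began, along the tool's axes at that moment; what a row does not reach only later rows make up. A row lasts 1/10 s, in which the tool goes at most 50 mm and 8.59 degrees, less where a joint would pass 70% of its speed; a pose out of reach is approached as far as the arm can. A call with a gripper value outside its range is refused whole. "claw" is the closure, from 0 (fully open) to 1 (shut), set as the call begins (left out, the last holds). The fingers move at their own pace and stop on an object; "newtons" is the grip in N (left out, the last holds). Time passes only in rows, so rows that repeat a pose let the fingers close. It gives the time, the measured TCP pose, the force, the opening and the grip force at its end, in the units of the state.
- arm.observe(): the state, without advancing time (a new reading comes with each control period).
- imaging.grab_frame(name): name is "side" or "top" or "wrist"; returns (picture, depth): 480x640x3 uint8, blue, green, red; 480x640 float32, m along the optical axis (not along the pixel's ray), 0 where there is no reading.
- imaging.calibration(name): a dict with "mtx" (3x3 intrinsics, pixels), "k1" (the pictures are not rectified: a ray, as slopes to the right and down, at radius r is drawn at 1 + k1 r^2 times it, then the intrinsics apply), "R" (3x3) and "t" (3): a world point X has camera coordinates R X + t. Camera axes: x right, y down, z forward; pixel columns grow to the right and rows downward; lengths in m; the calibration is good to about 2 mm. A picture is of the moment at which its call begins: read the wrist's pose just before it. calibration takes no time and is no camera call; for the wrist camera it gives the pose at the moment of the call.
- arm.finish_job(): hands the job in; it is judged then, once.
The state is a dict: "t": time; "joints": joint angles; "joint_vel": joint speeds; "joint_torque": joint torques, N m; "ee_pos": TCP position; "orientation": TCP orientation; "force": force on the tool from outside, world axes, zero at the start; "torque": the same for the moment, N m; "width": opening from 0.0 (shut) to 1.0 (fully open); "grip_force": force on a finger pad.
Only numpy, scipy, OpenCV 4.12 (cv2) and the standard library are available. Lean on these libraries where they do the work, as an engineer would, in place of code of your own. Each camera call takes 0.05 s, during which the arm holds its last target. There are 200 camera calls.

### The job

Take the yellow lock plate off the checking rig (slide it up the slope until its keyhole clears the screw head, then pull it off) and lay it gently, flat, on the blue mat. Then crank the brass cam one full turn while you watch the sprung plunger swing, bring the cam to rest on its high spot, where the plunger is pushed out furthest, and only then throw the black clamp lever fully over, away from the robot. Leave the tape measure, the screw jar and the hex key set where they are.

Things in the scene. Friction and masses are not known exactly. Their poses are not given: they have to be found in the camera images.
- rig: cam checking rig, fixed to the bench, base 250 x 165 mm with an ear on its right for the clamp lever; origin at the centre of the underside of the base, x points away from the robot along the rig. A green deck rises away from the robot at 25 degrees (0.436 rad); all of the deck's parts stand square to this slope
- spindle (a point): point on the axis of the spindle (cam, mandrel and crank), level with the middle of the crank's red sleeve; its z points along the axis out of the deck (25 degrees from vertical, leaning to the robot), its x up the slope, away from the robot
- handle (a point): middle of the red sleeve on the crank: 19 mm across, 35 mm long along the spindle axis, spins freely on its pin, goes round the spindle at 38 mm radius; the crank arm is 17 mm below this point, a fixed bridge 35 mm below. Nothing else stands in its circle once the lock plate is off. Its x and y turn with the sleeve
- crank (a joint): turn of the crank, rad, 0 at the start with the handle up the slope; positive is anticlockwise seen from above; free beyond two turns either way. About 0.12 N m of friction: stays where it is left. The cam (brass disc, 72 mm, 7 mm off centre, under the bridge) turns with it; how the cam sits on the mandrel differs each time
- plunger (a joint): travel of the sprung plunger, m, pressed on the cam from its downhill (robot) side: about 0.001 at the cam's low spot, 0.015 at the high spot, nearly 0.008 - 0.007 cos(angle from the low spot). As it grows, the red end of its rod and the red index over the white scale (a line every 2 mm) move out, down the slope towards the robot
- screw (a point): foot of the screw on the hanging board of the deck, where the lock plate hangs: shank 6 mm, head 14 mm across, its top 12 mm above this point; axes as spindle. The board carries the plate's underside
- lock_plate: yellow plate 110 x 64 x 5 mm, 160 g, fork round the crank arm; origin on its underside, x up the slope as hung (-70 fork tips to +40 mm), z off the board. Keyhole: 20 mm square, centre at x -32, with a 9 mm slot up to x -10. As hung the screw is at the slot's top: go 19 mm up the slope, then straight out along z, 15 mm for the screw head and 45 mm to clear the crank handle
- plate_tab (a point): grasp point on the plate's black grip, 27 mm above the plate's underside; the grip stands along the plate's z, 24 mm along x, 12 mm across y, top 12 mm above this point; axes as lock_plate
- mat: blue mat 190 x 150 x 4 mm on the bench to the left of the rig, fixed; origin at the centre of its underside, x along its length
- clamp (a joint): clamp lever, rad: 0 leans towards the robot, 1.0 is fully over, away from the robot; stays where it is left (about 1 N at the knob)
- clamp_tip (a point): centre of the 26 mm black ball knob of the clamp lever, on the rig's right; it swings along the rig's x on an 80 mm radius about a level axis, and travels 77 mm in all; start height about 104 mm, 10 mm higher at mid-swing
- tape_measure: yellow tape measure 75 x 89 x 34 mm, loose, at the bench's front edge; origin at the centre of its underside; leave alone
- screw_jar: clear jar with a yellow cap, 60 mm across, 76 mm tall, loose, behind the mat; origin at the centre of its underside; leave alone
- hex_keys: red folding hex key set 45 x 78 x 20 mm, loose, at the front right; origin at the centre of its underside; leave alone

How it is judged:
On the way, in this order (a step that is already met when the one before it is completed fails the run):
1. the lock plate lies flat on the mat, let go (horizontal distance between lock_plate and mat below 0.05 m and height (world z) of lock_plate below 0.01 m and angle between lock_plate's own z axis and vertical below 0.1 rad and contact force between lock_plate and the fingers below 0.1 N), for 0.2 s.
2. the crank has been turned a full turn, either way ((value of joint crank above 6 rad or value of joint crank below -6 rad)).
3. the cam rests on its high spot (value of joint plunger above 0.0143 m and velocity of joint crank between -0.05 and 0.05 rad/s), for 0.3 s.
4. the clamp lever is thrown fully over (value of joint clamp above 0.9 rad), for 0.1 s.
At the end, for the whole second after the job is handed in: The plunger reads over 14.3 mm (cam within about 22 degrees of its high spot) with the crank at rest, the clamp lever is at 0.9 rad or more, and the lock plate lies flat and still on the mat, its origin within 50 mm of the mat's centre (all of step 3 and value of joint clamp above 0.9 rad and horizontal distance between lock_plate and mat below 0.05 m and height (world z) of lock_plate below 0.01 m and angle between lock_plate's own z axis and vertical below 0.1 rad and linear speed of lock_plate below 0.02 m/s); the robot touches nothing.
It fails at once if the tape measure, screw jar or hex key set is shifted by more than 20 mm (distance of any of tape_measure, screw_jar, hex_keys from where it was at the start of the episode above 0.02 m).
It fails at once if the lock plate is dropped: it comes down on the mat or bench faster than 0.5 m/s (height (world z) of lock_plate below 0.02 m and linear speed of lock_plate above 0.5 m/s).
It also fails if it takes over 72 s, if anything falls off the work surface, if the arm or the gripper's body presses on something with over 40 N, if the wrist force passes 120 N, or if a joint passes its speed limit or range.

## Working session

There is one attempt and no reset: what is moved stays moved. The work goes in short steps, Python scripts to look and compute and a tool call to move; the robot and the scene stay as the last step left them, time stands still between calls to the robot, and variables do not carry over. Pictures are saved under pics/ and viewed, at most 10 in all, crops included, and the job is handed in when it is done.

Besides the shell and the picture viewer there is one more tool, called after ">>>" as name(argument=value, ...) on one line, values as JSON. carry_out: Moves the arm, as the interface text tells. Its arguments: {"type":"object","properties":{"deltas":{"type":"string"},"claw":{"type":"number"},"newtons":{"type":"number"}},"required":["deltas"]}

```bash
mkdir -p pics; cat > h.py <<'E'
import numpy as np, cv2
from rig import arm, imaging
from scipy.spatial.transform import Rotation as Ro
def shot(name):
    c=imaging.calibration(name); p,d=imaging.grab_frame(name); return p,d,c
def xyz(d,c):
    K=np.array(c["mtx"]);v,u=np.mgrid[0:480,0:640].astype(np.float32)
    dist=np.array([c["k1"],0,0,0],float)
    n=cv2.undistortPoints(np.stack([u,v],-1).reshape(-1,1,2),K,dist).reshape(480,640,2)
    P=np.dstack([n*d[...,None],d]); return (P-np.array(c["t"]))@np.array(c["R"])
def proj(X,c):
    X=np.atleast_2d(X).astype(float)
    return cv2.projectPoints(X,cv2.Rodrigues(np.array(c["R"]))[0],np.array(c["t"],float),np.array(c["mtx"]),np.array([c["k1"],0,0,0],float))[0].reshape(-1,2)
E
python3 - <<'E'
from h import *
print(arm.pinch_z, arm.observe())
for n in("top","side"):
    p,d,c=shot(n); cv2.imwrite(f"pics/{n}0.png",p); np.savez(f"{n}0.npz",p=p,d=d,**c); print(c)
E
```

```text
0.0187 {'t': 0.0, 'joints': array([-1.29350513,  0.61592143, -0.01264565,  1.42494846,  0.00811983,
        1.10342311, -0.04040809]), 'joint_vel': array([-9.12437652e-05, -1.21909696e-03,  4.16746365e-04,  6.04149458e-04,
        9.18866512e-04,  7.70689633e-04,  1.33039027e-04]), 'joint_torque': array([ 5.16740818e-05, -4.69210553e+01,  2.58853538e-01, -1.71035922e+01,
        9.83686448e-03,  9.56289674e-03,  1.09768783e-05]), 'ee_pos': array([0.19418528, 0.61948293, 0.23012024]), 'orientation': array([-3.13894306e+00,  4.09490877e-05,  2.83789319e+00]), 'force': array([-0.23077897,  0.37122768,  0.87231621]), 'torque': array([-0.00119419, -0.04002162, -0.07378448]), 'grip_force': 0.0, 'width': 1.0008508873023503}
{'mtx': array([[454.1749038 ,   0.        , 324.67675529],
       [  0.        , 454.1749038 , 242.3825868 ],
       [  0.        ,   0.        ,   1.        ]]), 'k1': -0.059859088677598246, 'R': array([[-2.07319421e-02, -9.99784609e-01,  9.60096747e-04],
       [-9.75088025e-01,  2.00076791e-02, -2.20914094e-01],
       [ 2.20847302e-01, -5.51615706e-03, -9.75292798e-01]]), 't': array([0.17301382, 0.52378059, 1.05038246])}
{'mtx': array([[538.02919432,   0.        , 314.57783308],
       [  0.        , 538.02919432, 241.84455102],
       [  0.        ,   0.        ,   1.        ]]), 'k1': 0.01912391565563994, 'R': array([[ 9.61605016e-01, -2.74437205e-01,  1.12661864e-04],
       [-1.42845829e-01, -5.00870282e-01, -8.53653343e-01],
       [ 2.34330667e-01,  8.20861244e-01, -5.20841586e-01]]), 't': array([-0.44362966,  0.26947949,  0.80833579])}
```

View pics/top0.png

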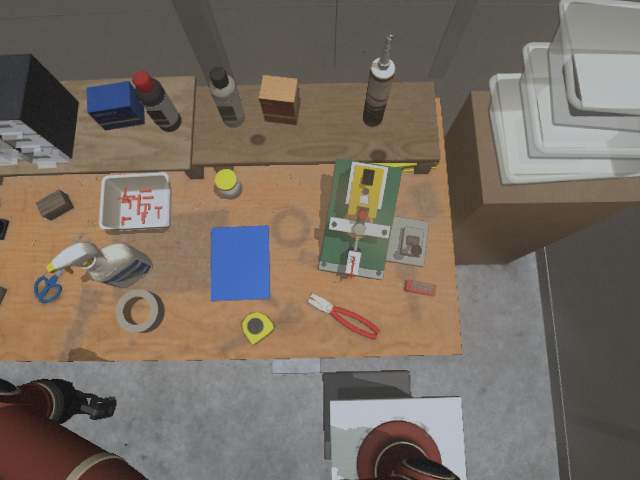

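View pics/side0.png

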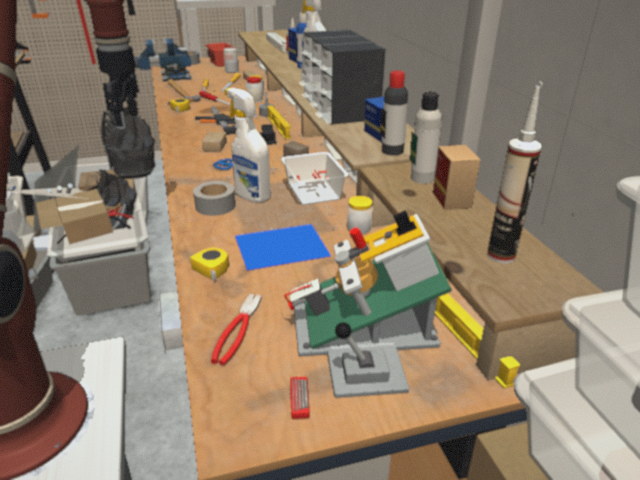

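The top view shows the mat around (240,262), the rig around (360,218), the black grip at (369,177) and the red sleeve at (362,215). The side view shows the knob at (344,330), the sleeve at (357,240) and the grip at (403,220).

```bash
python3 - <<'E'
from h import *
np.set_printoptions(precision=4,suppress=True)
def ld(n):
    z=np.load(n+"0.npz"); c={k:z[k] for k in("mtx","R","t")}; c["k1"]=float(z["k1"]); return z["p"],z["d"],c,xyz(z["d"],c)
for n,rois in (("top",{"mat":(205,220,275,305),"deck":(315,155,405,280),"tab":(355,165,382,190),"red":(352,207,372,222),"plate":(340,160,392,230)}),("side",{"mat":(230,220,335,270),"deck":(290,260,455,350),"tab":(390,205,415,235),"red":(345,225,368,252),"plate":(355,210,432,265),"knob":(333,318,354,340)})):
    p,d,c,X=ld(n); hsv=cv2.cvtColor(p,cv2.COLOR_BGR2HSV); H,S,V=[hsv[...,i].astype(int) for i in range(3)]
    m={"mat":(H>100)&(H<125)&(S>150),"deck":(H>60)&(H<90)&(S>90),"tab":(V<60),"knob":(V<60),"red":((H<6)|(H>174))&(S>150),"plate":(H>18)&(H<32)&(S>150)&(V>120)}
    for k,(a,b,e,f) in rois.items():
        q=np.zeros(d.shape,bool); q[b:f,a:e]=1; q&=m[k]&(d>0)
        if k in("mat","deck","plate"): q=cv2.erode(q.astype(np.uint8),np.ones((3,3)))>0
        P=X[q]; v,u=np.nonzero(q); med=np.median(P,0)
        P=P[np.linalg.norm(P-med,axis=1)<.2]
        print(n,k,len(P),"px",u.mean().round(1),v.mean().round(1),"med",med,"mean",P.mean(0),"lo",np.percentile(P,3,axis=0),"hi",np.percentile(P,97,axis=0))
        if k in("mat","deck","plate"):
            w=P
            for _ in range(6):
                cc=np.median(w,0) if _==0 else w.mean(0); nn=np.linalg.svd(w-cc,full_matrices=False)[2][2]; nn*=np.sign(nn[2]); r=(P-cc)@nn; w=P[abs(r)<.003]
            print("   plane n",nn,"tilt",np.degrees(np.arccos(nn[2])),"yaw of slope",np.degrees(np.arctan2(-nn[1],-nn[0])),len(w),"c",w.mean(0))
            g=w.mean(0); r=cv2.minAreaRect((w[:,:2]*1000).astype(np.float32)); print("   rect",r)
E
```

```text
top mat 3761 px 239.8 262.6 med [0.491  0.3792 0.0041] mean [0.4917 0.379  0.0041] lo [0.4079 0.3124 0.0001] hi [0.5775 0.4451 0.0081]
   plane n [-0.0029  0.0023  1.    ] tilt 0.21100075992164 yaw of slope -38.61907566268862 3120 c [0.4913 0.3789 0.0042]
   rect ((492.99078369140625, 379.18878173828125), (180.80316162109375, 141.70404052734375), 1.4376798868179321)
  return _methods._mean(a, axis=axis, dtype=dtype,
  ret = um.true_divide(
<stdin>:13: RuntimeWarning: Mean of empty slice.
  ret = ret.dtype.type(ret / rcount)
Traceback (most recent call last):
IndexError: index -1 is out of bounds for axis 0 with size 0
```

```bash
cat > meas.py <<'E'
from h import *
np.set_printoptions(precision=4,suppress=True)
def ld(n):
    z=np.load(n+"0.npz"); c={k:z[k] for k in("mtx","R","t")}; c["k1"]=float(z["k1"]); return z["p"],z["d"],c,xyz(z["d"],c)
for n,rois in (("top",{"deck":(315,155,405,280),"tab":(355,165,382,190),"red":(352,207,372,222),"plate":(340,160,392,230)}),("side",{"mat":(230,220,335,270),"deck":(290,260,455,350),"tab":(390,205,415,235),"red":(345,225,368,252),"plate":(355,210,432,265),"knob":(333,318,354,340)})):
    p,d,c,X=ld(n); hsv=cv2.cvtColor(p,cv2.COLOR_BGR2HSV); H,S,V=[hsv[...,i].astype(int) for i in range(3)]
    m={"mat":(H>100)&(H<125)&(S>150),"deck":(H>55)&(H<95)&(S>60),"tab":(V<60),"knob":(V<60),"red":((H<6)|(H>174))&(S>130),"plate":(H>18)&(H<32)&(S>150)&(V>120)}
    for k,(a,b,e,f) in rois.items():
        q=np.zeros(d.shape,bool); q[b:f,a:e]=1; q&=m[k]&(d>0)
        if k in("mat","deck","plate"): q=cv2.erode(q.astype(np.uint8),np.ones((3,3)))>0
        P=X[q]; v,u=np.nonzero(q)
        if len(P)<5: print(n,k,"few",len(P)); continue
        med=np.median(P,0)
        print(n,k,len(P),"px",u.mean().round(1),v.mean().round(1),"med",med,"lo",np.percentile(P,3,axis=0),"hi",np.percentile(P,97,axis=0))
        if k in("deck","plate"):
            best=None; rng=np.random.default_rng(0)
            for _ in range(300):
                a3=P[rng.choice(len(P),3,False)]; nn=np.cross(a3[1]-a3[0],a3[2]-a3[0]); L=np.linalg.norm(nn)
                if L<1e-9: continue
                nn/=L; s=abs((P-a3[0])@nn)<.003
                if best is None or s.sum()>best.sum(): best=s
            w=P[best]; g=w.mean(0); nn=np.linalg.svd(w-g,full_matrices=False)[2][2]; nn*=np.sign(nn[2])
            print("   n",nn,"tilt",np.degrees(np.arccos(nn[2])),"slopeyaw",np.degrees(np.arctan2(-nn[1],-nn[0])),len(w),"c",g,"rect",cv2.minAreaRect((w[:,:2]*1000).astype(np.float32)))
E
python3 meas.py; python3 - <<'E'
import cv2
p=cv2.imread('pics/top0.png')[150:290,300:440]
q=cv2.imread('pics/side0.png')[190:350,280:460]
import numpy as np
a=cv2.resize(p,(400,400),interpolation=cv2.INTER_CUBIC);b=cv2.resize(q,(400,356),interpolation=cv2.INTER_CUBIC)
b=cv2.copyMakeBorder(b,0,44,0,0,0);cv2.imwrite('pics/crop0.png',np.hstack([a,b]))
E
```

```text
top deck 411 px 338.6 241.0 med [0.5181 0.1417 0.0398] lo [ 0.4922 -0.0108  0.0263] hi [0.6837 0.1643 0.1289]
   n [-0.4249  0.0664  0.9028] tilt 25.469878202477982 slopeyaw -8.879146908268691 349 c [0.5322 0.1281 0.0472] rect ((589.793701171875, 78.43354797363281), (121.66079711914062, 240.28709411621094), 71.010009765625)
top tab few 0
top red 44 px 362.0 214.5 med [0.555  0.0813 0.2001] lo [0.548  0.0749 0.1959] hi [0.5622 0.0879 0.2041]
top plate 278 px 369.1 180.8 med [0.6345 0.0512 0.1938] lo [0.6056 0.0381 0.1814] hi [0.6593 0.093  0.2052]
   n [-0.4229  0.0846  0.9022] tilt 25.550999903535686 slopeyaw -11.311868816090525 251 c [0.6339 0.0619 0.1937] rect ((631.8624877929688, 66.44891357421875), (56.82499694824219, 54.61082077026367), 78.09707641601562)
side mat 2336 px 280.8 246.4 med [0.487  0.3695 0.0051] lo [0.4043 0.3106 0.0027] hi [0.5716 0.4363 0.0075]
side deck 3428 px 370.0 305.6 med [0.5729 0.0249 0.0767] lo [ 0.4712 -0.0179  0.0274] hi [0.6753 0.1063 0.1258]
   n [-0.4156  0.073   0.9066] tilt 24.9574793571529 slopeyaw -9.956578159496026 3212 c [0.5678 0.0333 0.0734] rect ((584.9393310546875, 66.74435424804688), (151.70814514160156, 226.94219970703125), 78.62909698486328)
side tab 258 px 403.2 222.8 med [0.631  0.0596 0.2115] lo [0.6189 0.0535 0.1951] hi [0.6472 0.0658 0.2296]
side red 193 px 357.5 237.7 med [0.5566 0.0717 0.1895] lo [0.5466 0.0677 0.1694] hi [0.5674 0.0823 0.2016]
side plate 588 px 388.2 240.3 med [0.608  0.0516 0.1833] lo [0.5612 0.0347 0.1619] hi [0.6498 0.0967 0.204 ]
   n [-0.417   0.0786  0.9055] tilt 25.105590450892215 slopeyaw -10.670241528157398 585 c [0.6068 0.0592 0.1829] rect ((607.9073486328125, 66.38349914550781), (61.62494659423828, 96.21501922607422), 79.93084716796875)
side knob 184 px 342.7 330.3 med [ 0.489  -0.0587  0.1113] lo [ 0.4805 -0.0638  0.099 ] hi [ 0.4993 -0.0492  0.1179]
```

View pics/crop0.png

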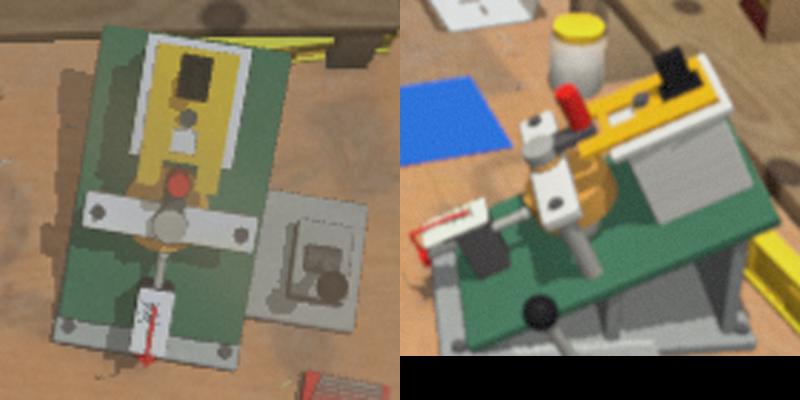

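The close crop shows the grip on the plate's centreline, the screw head just below it, the handle up the slope, and the index over its scale. Next I work out the move to a look pose above the grip.

```bash
cat >> h.py <<'E'
np.set_printoptions(precision=4,suppress=True)
psi=np.radians(-10.2); th=np.radians(25)
EX=np.array([np.cos(th)*np.cos(psi),np.cos(th)*np.sin(psi),np.sin(th)])
N=np.array([-np.sin(th)*np.cos(psi),-np.sin(th)*np.sin(psi),np.cos(th)]); EY=np.cross(N,EX)
RS=np.c_[-EX,EY,-N]   # tool square to slope
def cur():
    s=arm.observe(); return np.array(s["ee_pos"]),Ro.from_euler("xyz",s["orientation"]).as_matrix()
def delta(p,R,base=None):
    p0,R0=base or cur(); return (R0.T@(np.asarray(p)-p0))*1000, Ro.from_matrix(R0.T@R).as_rotvec()
E
python3 - <<'E'
from h import *
tab=np.array([.631,.063,.216]); print(EX,EY,N); print(delta(tab+.10*N,RS)); print(delta([.35,.4,.36],RS))
E
```

```text
[ 0.892  -0.1605  0.4226] [0.1771 0.9842 0.    ] [-0.4159  0.0748  0.9063]
(array([-541.3227, -405.9453,  -75.4237]), array([-0.0297, -0.4359, -0.1232]))
(array([-214.3235, -163.2409, -129.3729]), array([-0.0297, -0.4359, -0.1232]))
```

>>> carry_out(deltas="-50 -38 -60 0 0 0;-100 -76 -110 0 -0.1 0;-214 -163 -130 -0.03 -0.436 -0.12;-214 -163 -130 -0.03 -0.436 -0.12;-270 -200 -120 -0.03 -0.436 -0.12;-320 -240 -110 -0.03 -0.436 -0.12;-370 -280 -100 -0.03 -0.436 -0.12;-420 -315 -90 -0.03 -0.436 -0.12;-470 -352 -80 -0.03 -0.436 -0.12;-541 -406 -75 -0.03 -0.436 -0.12", claw=0.2)

```text
t: 1.1
ee_pos: [0.4682, 0.2379, 0.323]
orientation: [3.138, 0.436, 2.96]
force: [-0.3, 1.0, 0.1]
width: 0.797
grip_force: 0.0
```

```bash
python3 - <<'E'
from h import *
tab=np.array([.631,.063,.216]); print(arm.observe()["t"],cur(),delta(tab+.10*N,RS),arm.observe()["joints"])
E
```

```text
1.1 (array([0.4682, 0.2379, 0.323 ]), array([[-0.8913,  0.1795,  0.4164],
       [ 0.1639,  0.9838, -0.0732],
       [-0.4227,  0.0031, -0.9062]])) (array([-128.5589, -143.0162,   77.5879]), array([ 0.0017,  0.0001, -0.0035])) [-0.9128  0.2052  0.2575  1.9231  0.3957  0.761   0.4685]
```

>>> carry_out(deltas="-32 -36 0 0 0 0;-64 -72 20 0 0 0;-96 -108 40 0 0 0;-129 -143 77 0 0 0;-129 -143 77 0 0 0;-129 -143 77 0 0 0;-129 -143 77 0 0 0")

```text
t: 1.8
ee_pos: [0.5884, 0.0731, 0.3072]
orientation: [3.138, 0.435, 2.96]
force: [-0.6, 0.8, -0.1]
width: 0.796
grip_force: 0.0
```

```bash
python3 - <<'E'
from h import *
tab=np.array([.631,.063,.216]); print(cur(),delta(tab+.10*N,RS),arm.observe()["joints"])
p,d,c=shot("wrist"); cv2.imwrite("pics/w1.png",p); np.savez("w1.npz",p=p,d=d,**c); print(c)
X=xyz(d,c); print((d>0).mean(), proj(tab,c))
E
```

```text
(array([0.5884, 0.0731, 0.3072]), array([[-0.8918,  0.1793,  0.4154],
       [ 0.164 ,  0.9838, -0.0726],
       [-0.4217,  0.0034, -0.9067]])) (array([-1.0917, -2.3983,  1.1333]), array([ 0.0021, -0.001 , -0.0035])) [-0.4594  0.293   0.2766  1.8529  0.14    0.6049  1.0804]
{'mtx': array([[342.3137,   0.    , 317.6742],
       [  0.    , 342.3137, 240.2789],
       [  0.    ,   0.    ,   1.    ]]), 'k1': -0.007688044087967667, 'R': array([[ 0.1801,  0.9836,  0.0037],
       [ 0.7288, -0.1359,  0.6711],
       [ 0.6606, -0.1182, -0.7414]]), 't': array([-0.1783, -0.5956,  0.0057])}
0.99619140625 [[315.1003 241.2103]]
```

View pics/w1.png

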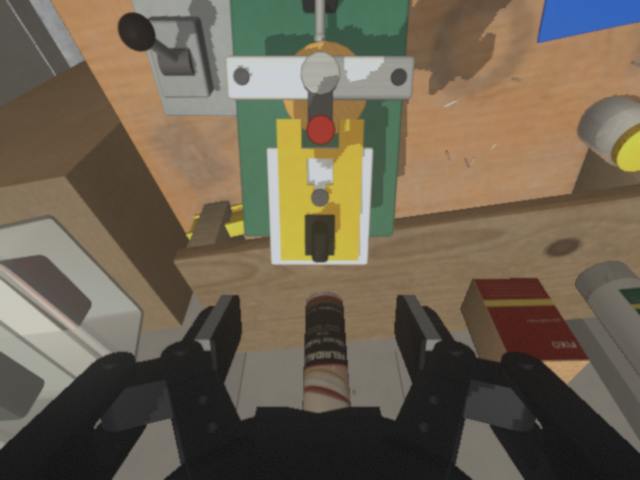

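The wrist view shows the grip's top around (320,240), the screw head at (320,197), the sleeve's end at (321,129), the spindle top at (320,72) and the knob at (137,32). Everything is nearly aligned; next I measure in slope axes.

```bash
cat > m2.py <<'E'
from h import *
z=np.load("w1.npz"); c={k:z[k] for k in("mtx","R","t")}; c["k1"]=float(z["k1"]); p,d=z["p"],z["d"]; X=xyz(d,c)
hsv=cv2.cvtColor(p,cv2.COLOR_BGR2HSV); H,S,V=[hsv[...,i].astype(int) for i in range(3)]
B=np.c_[EX,EY,N]; O=np.array([.6068,.0592,.1829]); L=(X-O)@B*1000
def sel(m,a,b,e,f,er=0):
    q=np.zeros(d.shape,bool); q[b:f,a:e]=1; q&=m&(d>0)
    if er: q=cv2.erode(q.astype(np.uint8),np.ones((er,er)))>0
    return q
def rep(n,q,s=""):
    P=L[q]; print(n,len(P),"med",np.median(P,0),"lo",np.percentile(P,3,axis=0),"hi",np.percentile(P,97,axis=0))
pl=sel((H>18)&(H<32)&(S>150)&(V>120),270,115,370,270,3); rep("plate",pl)
A=np.c_[L[pl][:,:2],np.ones(pl.sum())]; r=np.linalg.lstsq(A,L[pl][:,2],rcond=None)[0]; print("slopes/ht",r)
print("plate rect",cv2.minAreaRect(L[pl][:,:2].astype(np.float32)))
wb=sel((S<40)&(V>150),262,145,378,268); rep("board",wb); print(cv2.minAreaRect(L[wb][:,:2].astype(np.float32)))
t=sel((V<75)&(L[...,2]>15),290,200,350,265); rep("tab",t)
t=sel((V<75)&(L[...,2]>25),290,200,350,265); rep("tabtop",t)
s=sel((S<60)&(V<150),308,187,332,207,3); rep("screwhead",s)
red=sel(((H<6)|(H>174))&(S>130),300,110,340,148); rep("red",red)
g=sel((S<60)&(V>90),303,56,338,90,3); rep("spindle top",g)
k=sel((V<60),112,5,160,55); P=X[k]; print("knob",np.median(P,0),np.percentile(P,3,axis=0),np.percentile(P,97,axis=0))
dk=sel((H>60)&(H<90)&(S>90),230,0,410,240,3); n=X[dk]; g=n.mean(0); nn=np.linalg.svd(n-g,full_matrices=False)[2][2]; print("deck n",nn,np.degrees(np.arctan2(nn[1],nn[0])))
E
python3 m2.py
```

```text
plate 6653 med [-0.4353 12.7483 -1.317 ] lo [-47.8534 -17.4685  -2.6251] hi [51.7887 40.7467 -0.0397]
slopes/ht [ 0.0016 -0.0037 -1.272 ]
plate rect ((2.3234405517578125, 11.80624008178711), (61.70478820800781, 107.10418701171875), 89.81742858886719)
board 3115 med [ 4.2104 10.4298 -6.3993] lo [-27.6686 -28.7572  -7.9573] hi [62.6187 51.3012 -4.855 ]
((33.813087463378906, 18.75431251525879), (97.05998229980469, 129.9676513671875), 89.74039459228516)
tab 558 med [32.3548 10.8765 32.0286] lo [24.0585  5.1688 17.9528] hi [44.4073 16.5893 33.6192]
tabtop 499 med [33.7859 10.8726 32.1429] lo [24.2386  5.182  27.6366] hi [44.4962 16.5829 33.6533]
screwhead 155 med [ 4.1586 11.1346  5.5691] lo [-1.134   7.3123  4.4339] hi [ 8.9398 15.6804  6.8645]
red 611 med [-44.2969  11.7206  38.5772] lo [-51.6177   4.7902  36.8691] hi [-37.0598  19.1897  39.8802]
spindle top 1056 med [-82.1325  12.0939   3.0082] lo [-91.7954   1.2258   1.1774] hi [-72.8141  23.1465   4.4322]
knob [ 0.4922 -0.0455  0.1135] [ 0.4826 -0.056   0.1043] [ 0.503  -0.0381  0.1175]
deck n [-0.4453  0.0833  0.8915] 169.39912581590443
```

```bash
cat >> h.py <<'E'
B=np.c_[EX,EY,N]; O=np.array([.6068,.0592,.1829])
def loc(l): return O+B@np.array(l)/1000
def tl():
    p,R=cur(); return B.T@(p-O)*1000
E
python3 - <<'E'
from h import *
print(tl(),delta(loc([33.9,10.9,5.0]),RS), delta(loc([33.9,10.9,35.0]),RS))
E
```

```text
[ 33.8152  11.439  121.7989] (array([ -0.1366,  -0.9373, 116.7964]), array([ 0.0034, -0.0004, -0.002 ])) (array([-0.1236, -0.835 , 86.7965]), array([ 0.0034, -0.0004, -0.002 ]))
```

>>> carry_out(deltas="0 -1 40 0 0 0;0 -1 80 0 0 0;0 -1 95 0 0 0;0 -1 110 0 0 0;0 -1 117 0 0 0;0 -1 117 0 0 0")

```text
t: 2.45
ee_pos: [0.6377, 0.0632, 0.2018]
orientation: [3.138, 0.437, 2.96]
force: [-0.3, -0.2, 0.2]
width: 0.802
grip_force: 0.0
```

>>> carry_out(deltas="0 0 0 0 0 0;0 0 0 0 0 0;0 0 0 0 0 0;0 0 0 0 0 0;0 0 0 0 0 0;0 0 0 0 0 0", claw=1.0, newtons=50)

```text
t: 3.05
ee_pos: [0.638, 0.0637, 0.2027]
orientation: [3.136, 0.438, 2.959]
force: [-2.9, 2.1, 5.6]
width: 0.131
grip_force: 49.6
```

```bash
python3 - <<'E'
from h import *
print(tl(),arm.observe()["force"],arm.observe()["width"],arm.observe()["grip_force"])
E
```

```text
[35.4476  9.9081  5.324 ] [-2.9488  2.0779  5.6035] 0.13093339385495065 49.55466091632843
```

>>> carry_out(deltas="-4 0 0 0 0 0;-8 0 0 0 0 0;-12 0 0 0 0 0;-16 0 0 0 0 0;-19 0 0 0 0 0;-19 0 0 0 0 0;-19 0 0 0 0 0")

```text
t: 3.75
ee_pos: [0.651, 0.0608, 0.2089]
orientation: [3.139, 0.429, 2.96]
force: [-12.0, 2.8, 8.9]
width: 0.129
grip_force: 50.5
```

```bash
python3 - <<'E'
from h import *
s=arm.observe();print(tl(),B.T@s["force"],s["width"])
E
```

```text
[50.1363  9.3975  5.3452] [-7.3905  0.6026 13.2597] 0.12870152811759059
```

>>> carry_out(deltas="0 0 -1 0 0 0;-2 0 -1 0 0 0;-4 0 -1 0 0 0;-4 0 -1 0 0 0;-4 0 -1 0 0 0")

```text
t: 4.25
ee_pos: [0.6569, 0.0587, 0.2118]
orientation: [3.139, 0.435, 2.959]
force: [-5.7, 0.6, 3.1]
width: 0.13
grip_force: 49.2
```

```bash
python3 - <<'E'
from h import *
s=arm.observe();print(tl(),B.T@s["force"],s["width"])
p,d,c=shot("wrist"); cv2.imwrite("pics/w2.png",cv2.resize(p[90:290,220:420],(600,600),interpolation=cv2.INTER_CUBIC))
E
```

```text
[56.9722  8.36    5.2958] [-3.9    -0.4227  5.2794] 0.1300243031993846
```

View pics/w2.png

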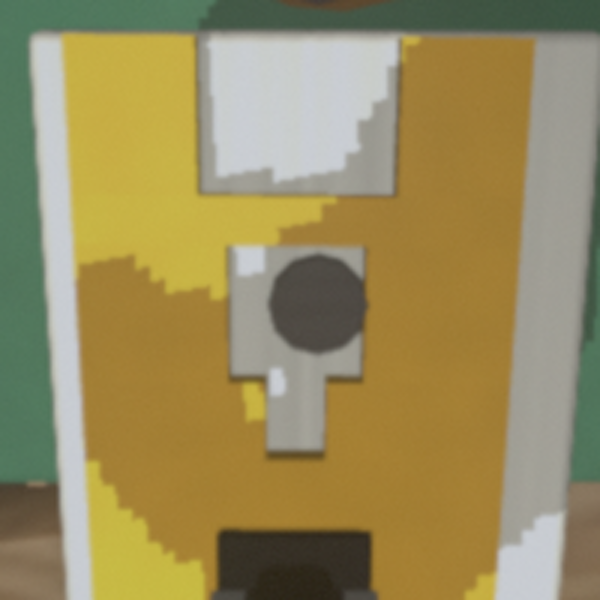

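The crop shows the screw head at (317,303) against a keyhole centre near (296,312), about 3 mm off sideways and 2.4 mm along the slope after parallax. I'll shift the plate to suit before pulling.

>>> carry_out(deltas="0 0 -1 0 0 0;1 2 -1 0 0 0;2 3 -1 0 0 0;2 3 -1 0 0 0;2 3 -1 0 0 0")

```text
t: 4.8
ee_pos: [0.6561, 0.0623, 0.2122]
orientation: [3.138, 0.437, 2.959]
force: [0.6, -0.2, -0.4]
width: 0.134
grip_force: 48.4
```

```bash
cat > look.py <<'E'
from h import *
s=arm.observe();print(tl(),B.T@s["force"],s["width"])
p,d,c=shot("wrist"); X=xyz(d,c); L=((X-O)@B)*1000
hsv=cv2.cvtColor(p,cv2.COLOR_BGR2HSV); H,S,V=[hsv[...,i].astype(int) for i in range(3)]
w=np.zeros(d.shape,bool); w[150:270,270:370]=1
y=w&(H>12)&(H<32)&(S>120)
h=w&(S<80)&(V<110)&(abs(L[...,2]-5.6)<3)
ys=L[y]; print("plate y range",np.percentile(ys[:,1],[1,99]),"ht",np.median(ys[:,2]), "head",np.median(L[h],0),h.sum())
# keyhole: non-yellow pixels inside plate between rows
k=w&(~(y))&(S<80)&(V>90); 
n,lab,st,ce=cv2.connectedComponentsWithStats(((k|h)*255).astype(np.uint8))
for i in range(1,n):
    if st[i,4]>200: 
        q=L[(lab==i)]; print(st[i],ce[i],"x",np.percentile(q[:,0],[1,99]),"y",np.percentile(q[:,1],[1,99]))
E
python3 look.py
```

```text
[55.8467 11.8093  6.3006] [ 0.3841 -0.0863 -0.6175] 0.13372657206258534
plate y range [-9.9362 34.1614] ht -0.3091359050038462 head [ 4.468  11.1113  5.5991] 808
[287 150  65   5 323] [319.     151.9876] x [-12.5747 -10.729 ] y [-1.8474 25.801 ]
[ 296  172   46   69 2447] [318.2938 199.9546] x [-3.0413 28.1869] y [ 1.7424 21.5393]
```

>>> carry_out(deltas="1 -0.5 0 0 0 0;2 -0.5 0 0 0 0;2 -0.5 0 0 0 0;2 -0.5 -3 0 0 0;2 -0.5 -6 0 0 0;2 -0.5 -6 0 0 0")

```text
t: 5.45
ee_pos: [0.6519, 0.0627, 0.2177]
orientation: [3.137, 0.438, 2.959]
force: [0.0, 0.4, -0.4]
width: 0.131
grip_force: 48.4
```

```bash
python3 look.py
```

```text
[54.3464 11.4351 13.1018] [-0.2042  0.4254 -0.3653] 0.13111608155961707
plate y range [-10.329   33.7843] ht 6.434348594544588 head [ 4.492  11.1387  5.5953] 731
[287 150  65   5 323] [319.     151.9876] x [-13.8354 -11.8464] y [-2.7952 25.8424]
[ 296  172   46   69 2443] [318.3463 199.921 ] x [-3.8285 28.3448] y [ 0.9648 21.4531]
```

>>> carry_out(deltas="2 0 -10 0 0 0;2 0 -25 0 0 0;2 0 -45 0 0 0;2 0 -60 0 0 0;2 0 -75 0 0 0;2 0 -75 0 0 0")

```text
t: 6.1
ee_pos: [0.6192, 0.0689, 0.2875]
orientation: [3.135, 0.442, 2.958]
force: [-0.2, 0.2, -0.9]
width: 0.133
grip_force: 48.6
```

```bash
python3 - <<'E'
from h import *
D=Ro.from_euler("xyz",[np.pi,0,np.pi+psi]).as_matrix(); print(tl(),arm.observe()["width"])
for p in ([.507,.374,.25],[.507,.374,.06]): print(delta(p,D))
E
```

```text
[53.689  11.7835 90.4294] 0.13286400014593897
(array([165.9859, 279.7528, -35.1285]), array([ 0.0054,  0.4419, -0.0036]))
(array([247.2331, 278.6135, 136.6201]), array([ 0.0054,  0.4419, -0.0036]))
```

>>> carry_out(deltas="20 35 -30 0 0 0;45 75 -35 0 0 0;70 115 -35 0 0.05 0;90 155 -35 0 0.1 0;115 195 -35 0 0.18 0;140 235 -35 0 0.26 0;166 280 -35 0 0.36 0;166 280 -35 0 0.44 0;166 280 -35 0 0.44 0;166 280 -35 0 0.44 0")

```text
t: 7.1
ee_pos: [0.5076, 0.372, 0.246]
orientation: [3.14, -0.001, 2.958]
force: [0.1, -0.2, -0.3]
width: 0.134
grip_force: 49.1
```

```bash
python3 - <<'E'
from h import *
D=Ro.from_euler("xyz",[np.pi,0,np.pi+psi]).as_matrix(); print(cur()[0],arm.observe()["orientation"],arm.observe()["width"])
print(delta([.507,.374,.06],D))
E
```

```text
[0.5076 0.372  0.246 ] [ 3.14   -0.0014  2.9579] 0.13423540327284816
(array([  0.6588,   1.5308, 185.9729]), array([ 0.0016, -0.0014, -0.0056]))
```

>>> carry_out(deltas="0 1 30 0 0 0;0 1 70 0 0 0;0 1 110 0 0 0;0 1 150 0 0 0;0 1 180 0 0 0;0 1 200 0 0 0;0 1 210 0 0 0;0 1 211 0 0 0;0 1 211 0 0 0")

```text
t: 8.0
ee_pos: [0.5069, 0.3757, 0.0367]
orientation: [3.137, -0.001, 2.96]
force: [1.4, 1.0, -1.7]
width: 0.131
grip_force: 49.0
```

```bash
cat > lp.py <<'E'
from h import *
s=arm.observe(); print(s["t"],s["ee_pos"],s["orientation"],s["force"])
p,d,c=shot("wrist"); X=xyz(d,c); hsv=cv2.cvtColor(p,cv2.COLOR_BGR2HSV); H,S,V=[hsv[...,i].astype(int) for i in range(3)]
y=(H>15)&(H<34)&(S>140)&(d>0)&(d<.3)&(abs(X[...,1]-.375)<.08)&(abs(X[...,0]-.49)<.09); y=cv2.erode(y.astype(np.uint8),np.ones((5,5)))>0
P=X[y]; g=P.mean(0); r=np.linalg.lstsq(np.c_[P[:,:2]-[.49,.376],np.ones(len(P))],P[:,2],rcond=None)[0]
print("plate top: slopes",r[:2],"z",r[2],cv2.minAreaRect((P[:,:2]*1000).astype(np.float32)))
m=(H>100)&(H<125)&(S>150)&(d>0)&(d<.5); print("mat z",np.median(X[m][:,2]),cv2.minAreaRect((X[m][:,:2]*1000).astype(np.float32)))
E
python3 lp.py
```

```text
8.0 [0.5069 0.3757 0.0367] [ 3.137  -0.0013  2.9602] [ 1.4007  0.9787 -1.65  ]
plate top: slopes [-0.0011  0.0024] z 0.03031811526880465 ((474.5152893066406, 381.2357177734375), (61.489070892333984, 106.6666488647461), 79.15108489990234)
mat z 0.0038837322951310125 ((491.4666442871094, 379.0634765625), (188.27658081054688, 148.41427612304688), 1.4089746475219727)
```

>>> carry_out(deltas="0 0 7 0 0 0;0 0 13 0 0 0;0 0 17 0 0 0;0 0 20 0 0 0;0 0 21 0 0 0;0 0 22 0 0 0;0 0 22 0 0 0")

```text
t: 8.75
ee_pos: [0.5058, 0.3754, 0.0154]
orientation: [3.139, -0.004, 2.961]
force: [-4.1, -2.0, 10.3]
width: 0.13
grip_force: 50.8
```

```bash
python3 lp.py
```

```text
8.75 [0.5058 0.3754 0.0154] [ 3.1386 -0.004   2.9606] [-4.059  -1.994  10.2816]
plate top: slopes [-0.0025  0.0006] z 0.009017563541475569 ((473.0060119628906, 381.12347412109375), (61.594207763671875, 105.92987060546875), 79.14617919921875)
mat z 0.003879534471683666 ((491.252197265625, 378.9566650390625), (188.54446411132812, 148.69334411621094), 1.153191089630127)
```

>>> carry_out(deltas="0 0 -1 0 0 0;0 0 -1 0 0 0;0 0 -1 0 0 0;0 0 -1 0 0 0", claw=0.45, newtons=30)

```text
t: 9.2
ee_pos: [0.5061, 0.3756, 0.0142]
orientation: [3.139, -0.003, 2.961]
force: [-0.8, 0.2, 0.1]
width: 0.55
grip_force: 0.0
```

>>> carry_out(deltas="0 0 -3 0 0 0;0 0 -15 0 0 0;0 0 -40 0 0 0;0 0 -80 0 0 0;0 0 -130 0 0 0;0 0 -180 0 0 0;0 0 -230 0 0 0;0 0 -240 0 0 0;0 0 -240 0 0 0")

```text
t: 10.1
ee_pos: [0.5078, 0.3753, 0.2582]
orientation: [3.133, 0.001, 2.96]
force: [0.1, 0.3, -1.5]
width: 0.554
grip_force: 0.0
```

```bash
python3 lp.py; python3 - <<'E'
from h import *
h=loc([-44.3,11.8,21.1]); print(h); print(delta(h+N*.09,RS),delta(loc([-60,11.8,0])+N*.14,RS))
E
```

```text
10.1 [0.5078 0.3753 0.2582] [3.1332 0.0013 2.9604] [ 0.0514  0.2928 -1.4512]
plate top: slopes [0. 0.] z 0.0 ((0.0, 0.0), (0.0, 0.0), 0.0)
mat z 0.003954056293400947 ((490.8075866699219, 378.6373291015625), (186.1309814453125, 146.24815368652344), 1.2739969491958618)
[0.5606 0.0795 0.1833]
(array([ -68.2061, -280.5774,  -10.9537]), array([ 0.0035, -0.4388, -0.0039])) (array([ -41.7148, -280.5747,  -30.4449]), array([ 0.0035, -0.4388, -0.0039]))lp.py:5: RuntimeWarning: Mean of empty slice.
  P=X[y]; g=P.mean(0); r=np.linalg.lstsq(np.c_[P[:,:2]-[.49,.376],np.ones(len(P))],P[:,2],rcond=None)[0]
  ret = um.true_divide(
```

>>> carry_out(deltas="0 -30 -30 0 0 0;-10 -70 -45 0 -0.05 0;-20 -110 -45 0 -0.1 0;-35 -150 -45 0 -0.2 0;-50 -190 -40 0 -0.3 0;-60 -230 -30 0 -0.4 0;-68 -270 -25 0 -0.44 0;-68 -281 -11 0 -0.44 0;-68 -281 -11 0 -0.44 0;-68 -281 -11 0 -0.44 0")

```text
t: 11.15
ee_pos: [0.5225, 0.0867, 0.2631]
orientation: [3.139, 0.434, 2.96]
force: [-0.7, -0.1, -0.3]
width: 0.55
grip_force: 0.0
```

```bash
cat > pl.py <<'E'
import sys
from h import *
def red(n):
    p,d,c=shot(n); X=xyz(d,c); L=((X-O)@B)*1000
    hsv=cv2.cvtColor(p,cv2.COLOR_BGR2HSV); H,S,V=[hsv[...,i].astype(int) for i in range(3)]
    q=((H<8)|(H>172))&(S>110)&(d>0)&(abs(L[...,1]-12)<25)&(L[...,0]<-122)&(L[...,0]>-230)&(abs(L[...,2]+40)<60)
    P=L[q]
    if len(P)<5: return n,len(P)
    v,u=np.nonzero(q)
    return n,len(P),"px",u.mean().round(2),v.mean().round(2),"mean",P.mean(0).round(2),"lo/hi x",np.percentile(P[:,0],[2,10,90,98]).round(1), p
if __name__=="__main__":
    s=arm.observe(); print(s["t"],"tcp",tl(),"sp-angle",np.degrees(np.arctan2(tl()[1]-11.9,tl()[0]+82.3)),"F",B.T@s["force"],"w",s["width"],"J",s["joints"])
    for n in sys.argv[1:]: 
        r=red(n); print(*r[:-1] if len(r)>2 else r)
E
python3 pl.py side top wrist; python3 - <<'E'
from h import *
print(delta(loc([-44.3,11.8,21.1+8-18.7]),RS))
p,d,c=shot("wrist");cv2.imwrite("pics/w3.png",p)
E
```

```text
11.15 tcp [-45.6852  12.1414 109.8214] sp-angle 0.37781075060254693 F [-0.7476 -0.1872  0.0407] w 0.5497208061761778 J [-0.5799  0.2518  0.3237  2.0658  0.2461  0.4558  0.9082]
side 92 px 293.21 296.3 mean [-193.99    8.9   -33.7 ] lo/hi x [-209.1 -207.5 -165.  -158.9]
top 0
wrist 485 px 316.42 34.25 mean [-190.15   12.52  -32.93] lo/hi x [-222.9 -206.4 -163.8 -157.5]
(array([  0.0712,  -1.8608, 100.2521]), array([ 0.0031,  0.0008, -0.0019]))
```

View pics/w3.png

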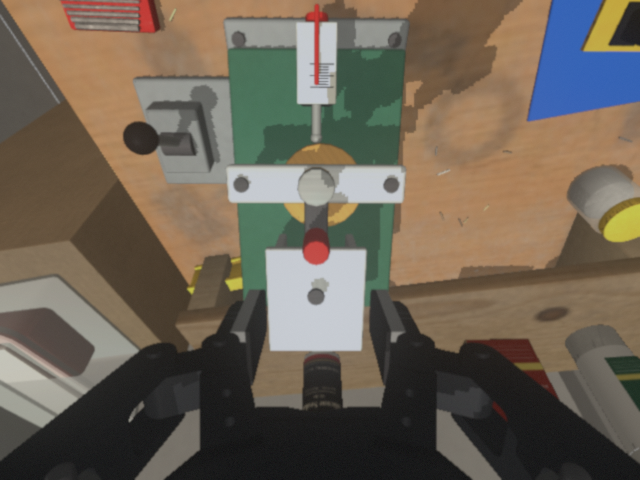

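The wrist view shows the red index's inner end at (317,85) over the scale, the sleeve at (317,247) and the spindle top at (317,186). The handle is clear to grip.

>>> carry_out(deltas="0 -1 30 0 0 0;0 -1 60 0 0 0;0 -1 80 0 0 0;0 -1 92 0 0 0;0 -1 100 0 0 0;0 -1 100 0 0 0")

```text
t: 11.95
ee_pos: [0.5647, 0.078, 0.1733]
orientation: [3.138, 0.436, 2.96]
force: [0.4, 0.5, -0.2]
width: 0.55
grip_force: 0.0
```

```bash
python3 pl.py side wrist
```

```text
11.95 tcp [-44.6639  10.996   10.2021] sp-angle -1.3759749600217825 F [ 0.19    0.5532 -0.3522] w 0.5504383098062565 J [-0.4846  0.45    0.2942  2.094   0.215   0.218   0.9448]
side 92 px 292.72 296.78 mean [-195.28    9.15  -34.4 ] lo/hi x [-209.3 -207.8 -166.5 -160.2]
wrist 369 px 320.84 26.15 mean [-166.68   12.38  -25.71] lo/hi x [-176.6 -175.  -158.1 -155.9]
```

>>> carry_out(deltas="2 1 -1 0 0.1 0;3.7 1 -1 0 0.2 0;3.7 1 -1 0 0.2 0")

```text
t: 12.35
ee_pos: [0.5645, 0.0782, 0.1755]
orientation: [3.135, 0.243, 2.956]
force: [0.1, -0.8, -0.2]
width: 0.55
grip_force: 0.0
```

>>> carry_out(deltas="0 0 0 0 0 0;0 0 0 0 0 0;0 0 0 0 0 0;0 0 0 0 0 0;0 0 0 0 0 0", claw=1.0, newtons=40)

```text
t: 12.85
ee_pos: [0.5598, 0.0797, 0.1731]
orientation: [3.139, 0.235, 2.961]
force: [-4.1, 0.4, 5.5]
width: 0.208
grip_force: 39.4
```

```bash
cat >> h.py <<'E'
def grasp():
    p,R=cur(); return B.T@(p-.0187*R[:,2]-O)*1000
C0=np.array([-82.3,11.9])
def ang():
    g=grasp()[:2]-C0; return np.degrees(np.arctan2(g[1],g[0])),np.linalg.norm(g)
def arc(a0,a1,n):  # deg; rows in current tool axes, mm, from angle a0 to a1
    R=cur()[1]; rows=[]
    for a in np.radians(np.linspace(a0,a1,n+1))[1:]:
        dl=38*np.array([np.cos(a)-np.cos(np.radians(a0)),np.sin(a)-np.sin(np.radians(a0)),0]); rows.append(R.T@B@dl)
    return rows
def show(rows): print(";".join("%.0f %.0f %.0f 0 0 0"%tuple(r) for r in rows))
E
python3 pl.py side wrist; python3 -c "
from h import *
print(grasp(),ang()); show(arc(0,90,8)); print(arc(0,90,1))"
```

```text
12.85 tcp [-49.3991  11.8731  12.1685] sp-angle -0.04677344779435745 F [-1.3618 -0.3666  6.6748] w 0.2080934762575719 J [-0.2772  0.4682  0.0688  1.9408  0.1162  0.5185  1.0763]
side 89 px 293.03 296.65 mean [-194.59    8.9   -34.23] lo/hi x [-208.7 -207.5 -166.8 -159.7]
wrist 604 px 318.85 39.95 mean [-184.     12.39  -28.14] lo/hi x [-207.4 -205.6 -161.2 -156.7]
[-45.6451  11.7983  30.4591] (np.float64(-0.15893828106063224), np.float64(36.65503762802581))
1 7 0 0 0 0;3 15 1 0 0 0;6 21 1 0 0 0;11 27 2 0 0 0;17 32 3 0 0 0;23 35 5 0 0 0;30 37 6 0 0 0;37 38 8 0 0 0
[array([37.3471, 37.8715,  7.6772])]
```

>>> carry_out(deltas="1 7 0 0 0 0;3 15 1 0 0 0;6 21 1 0 0 0;11 27 2 0 0 0;17 32 3 0 0 0;23 35 5 0 0 0;30 37 6 0 0 0;37 38 8 0 0 0;37 38 8 0 0 0")

```text
t: 13.85
ee_pos: [0.5345, 0.1236, 0.1576]
orientation: [3.137, 0.239, 2.96]
force: [-3.5, -0.6, 8.1]
width: 0.205
grip_force: 39.8
```

```bash
python3 pl.py side wrist; python3 -c "
from h import *
print(grasp(),ang()); show(arc(90,180,9)); print(arc(90,180,1))"
```

```text
13.85 tcp [-85.485   50.5774  11.9679] sp-angle 94.70753796674106 F [ 0.4025 -1.2387  8.7458] w 0.20477894089162818 J [-0.4038  0.473   0.1059  1.9991  0.136   0.4629  0.9599]
side 82 px 288.07 299.21 mean [-204.84    8.99  -35.05] lo/hi x [-218.  -217.  -176.6 -169.3]
wrist 907 px 251.03 82.62 mean [-199.35   13.55  -32.27] lo/hi x [-216.8 -214.8 -173.6 -166.9]
[-81.9479  50.5203  30.2979] (np.float64(89.47771195692678), np.float64(38.62186332795923))
6 -1 1 0 0 0;13 -2 3 0 0 0;19 -5 4 0 0 0;24 -9 5 0 0 0;28 -14 6 0 0 0;32 -19 6 0 0 0;35 -25 7 0 0 0;37 -32 7 0 0 0;37 -38 7 0 0 0
[array([ 37.1282, -38.1503,   7.3523])]
```

>>> carry_out(deltas="6 -1 1 0 0 0;13 -2 3 0 0 0;19 -5 4 0 0 0;24 -9 5 0 0 0;28 -14 6 0 0 0;32 -19 6 0 0 0;35 -25 7 0 0 0;37 -32 7 0 0 0;37 -38 7 0 0 0;37 -38 7 0 0 0")

```text
t: 14.95
ee_pos: [0.4924, 0.0939, 0.1409]
orientation: [3.137, 0.235, 2.962]
force: [-4.4, 3.1, 5.7]
width: 0.21
grip_force: 39.9
```

```bash
python3 pl.py side wrist; python3 -c "
from h import *
print(grasp(),ang()); show(arc(180,270,9))"
```

```text
14.95 tcp [-125.3697   13.8954   12.1158] sp-angle 177.34745886239378 F [-2.0203  2.2756  7.2206] w 0.21034931457115671 J [-0.3728  0.4437  0.1088  2.1378  0.1512  0.3528  0.9759]
side 101 px 286.74 299.11 mean [-206.92    9.37  -33.96] lo/hi x [-220.3 -219.2 -177.8 -171.1]
wrist 1040 px 316.61 185.19 mean [-184.88   12.71  -21.73] lo/hi x [-218.8 -216.9 -128.3 -125.5]
[-121.6289   13.5531   30.4316] (np.float64(177.59306837509337), np.float64(39.36362330289564))
-1 -7 -0 0 0 0;-2 -13 -1 0 0 0;-5 -19 -1 0 0 0;-9 -24 -2 0 0 0;-13 -29 -3 0 0 0;-19 -33 -4 0 0 0;-25 -36 -5 0 0 0;-31 -37 -6 0 0 0;-37 -38 -8 0 0 0
```

>>> carry_out(deltas="-1 -7 0 0 0 0;-2 -13 -1 0 0 0;-5 -19 -1 0 0 0;-9 -24 -2 0 0 0;-13 -29 -3 0 0 0;-19 -33 -4 0 0 0;-25 -36 -5 0 0 0;-31 -37 -6 0 0 0;-37 -38 -8 0 0 0;-37 -38 -8 0 0 0")

```text
t: 16.05
ee_pos: [0.5188, 0.0492, 0.1569]
orientation: [3.138, 0.233, 2.961]
force: [-4.7, 2.4, 5.8]
width: 0.201
grip_force: 40.1
```

```bash
python3 pl.py side wrist; python3 -c "
from h import *
print(grasp(),ang()); show(arc(270,360,9))"
```

```text
16.05 tcp [-87.8457 -25.4509  12.2613] sp-angle -98.44535866512474 F [-2.0865  1.5435  7.405 ] w 0.20069542637432464 J [-0.2221  0.4359  0.0542  2.0734  0.1359  0.4159  1.0965]
side 101 px 292.4 296.97 mean [-196.      9.26  -34.57] lo/hi x [-210.3 -209.1 -167.7 -160.7]
wrist 818 px 384.07 101.93 mean [-190.92   11.43  -31.39] lo/hi x [-209.  -207.1 -165.  -158.4]
[-83.9081 -25.5166  30.5624] (np.float64(-92.46088400592194), np.float64(37.451163249196036))
-6 1 -1 0 0 0;-13 2 -3 0 0 0;-19 5 -4 0 0 0;-24 9 -5 0 0 0;-28 14 -6 0 0 0;-32 19 -7 0 0 0;-35 25 -7 0 0 0;-37 32 -7 0 0 0;-37 38 -8 0 0 0
```

>>> carry_out(deltas="-6 1 -1 0 0 0;-13 2 -3 0 0 0;-19 5 -4 0 0 0;-24 9 -5 0 0 0;-28 14 -6 0 0 0;-32 19 -7 0 0 0;-35 25 -7 0 0 0;-37 32 -7 0 0 0;-37 38 -8 0 0 0;-37 38 -8 0 0 0")

```text
t: 17.15
ee_pos: [0.5597, 0.0791, 0.1731]
orientation: [3.14, 0.234, 2.96]
force: [-2.8, -0.9, 0.7]
width: 0.204
grip_force: 39.7
```

```bash
python3 pl.py side wrist; python3 -c "
from h import *
a=ang();print(grasp(),a); show(arc(a[0],80,8))"
```

```text
17.15 tcp [-49.3515  11.2752  12.2229] sp-angle -1.0863039337971536 F [-2.0439 -1.3876  1.7385] w 0.20388908004502249 J [-0.2677  0.468   0.0562  1.94    0.129   0.521   1.0642]
side 89 px 292.94 296.8 mean [-194.84    8.77  -34.35] lo/hi x [-208.8 -207.5 -167.  -159.4]
wrist 602 px 319.89 40.04 mean [-184.06   12.4   -28.16] lo/hi x [-207.5 -205.7 -161.  -156.8]
[-45.6122  11.2766  30.5601] (np.float64(-0.9733991889094176), np.float64(36.69311722281416))
0 7 0 0 0 0;2 13 0 0 0 0;5 19 1 0 0 0;9 25 2 0 0 0;13 30 3 0 0 0;19 33 4 0 0 0;25 36 5 0 0 0;31 38 6 0 0 0
```

>>> carry_out(deltas="0 7 0 0 0 0;2 13 0 0 0 0;5 19 1 0 0 0;9 25 2 0 0 0;13 30 3 0 0 0;19 33 4 0 0 0;25 36 5 0 0 0;31 38 6 0 0 0;31 38 6 0 0 0")

```text
t: 18.15
ee_pos: [0.5412, 0.1212, 0.1611]
orientation: [3.138, 0.24, 2.959]
force: [2.3, -2.0, -4.5]
width: 0.207
grip_force: 39.3
```

```bash
python3 pl.py side wrist; python3 -c "
from h import *
a=ang();print(grasp(),a); show(arc(a[0],146,7))"
```

```text
18.15 tcp [-77.672   49.4079  12.2017] sp-angle 82.96603858444304 F [ 0.404  -1.5377 -5.1987] w 0.20735803422826188 J [-0.3853  0.4741  0.091   1.9811  0.1478  0.4783  0.9553]
side 77 px 288.83 298.95 mean [-203.32    8.68  -34.98] lo/hi x [-216.8 -215.5 -176.4 -169.3]
wrist 920 px 252.9 71.21 mean [-197.91   13.55  -32.77] lo/hi x [-215.3 -213.4 -172.2 -165.3]
[-74.2448  49.4043  30.5624] (np.float64(77.87813745336496), np.float64(38.35961027607288))
6 1 1 0 0 0;13 0 3 0 0 0;19 -1 4 0 0 0;25 -3 5 0 0 0;30 -7 6 0 0 0;35 -11 7 0 0 0;39 -16 8 0 0 0
```

>>> carry_out(deltas="6 1 1 0 0 0;13 0 3 0 0 0;19 -1 4 0 0 0;25 -3 5 0 0 0;30 -7 6 0 0 0;35 -11 7 0 0 0;39 -16 8 0 0 0;39 -16 8 0 0 0;39 -16 8 0 0 0")

```text
t: 19.15
ee_pos: [0.5031, 0.1141, 0.1443]
orientation: [3.135, 0.24, 2.96]
force: [5.3, -1.0, -7.1]
width: 0.205
grip_force: 39.6
```

```bash
python3 pl.py side wrist; python3 - <<'E'
from h import *
from scipy.optimize import least_squares
a=ang();print(a)
A=np.radians([0,89.5,177.6,267.5,359,77.9]); 
for y in ([194.59,204.84,206.92,196.0,194.84,203.32],[207.4,216.8,218.8,209.0,207.5,215.3]):
    M=np.c_[np.ones(6),np.cos(A),np.sin(A)]; r,res=np.linalg.lstsq(M,np.array(y),rcond=None)[:2]; print(r,res,np.degrees(np.arctan2(r[2],r[1])),np.hypot(*r[1:]))
E
```

```text
19.15 tcp [-117.6069   35.6498   12.2543] sp-angle 146.07252218329668 F [ 1.8903 -0.0432 -8.7293] w 0.20540068827131533 J [-0.4095  0.4547  0.1088  2.0992  0.1642  0.38    0.927 ]
side 90 px 286.3 299.28 mean [-207.69    9.06  -33.69] lo/hi x [-221.8 -220.2 -180.9 -172.6]
wrist 812 px 277.73 134.88 mean [-202.86   13.08  -32.27] lo/hi x [-220.5 -218.5 -176.9 -170.4]
(np.float64(143.2607315299231), np.float64(39.515541122427045))
[200.5036  -5.9273   4.4417] [0.4001] 143.15320203214247 7.406863810923414
[212.8966  -5.5385   3.9186] [0.2103] 144.71966405861497 6.784630503847386
```

The cam sits at 143° and the fitted high spot is about 144°. I release the handle and back off along the spindle axis.

>>> carry_out(deltas="0 0 0 0 0 0;0 0 0 0 0 0;0 0 0 0 0 0;0 0 0 0 0 0", claw=0.45)

```text
t: 19.65
ee_pos: [0.501, 0.1132, 0.1443]
orientation: [3.138, 0.237, 2.96]
force: [-0.7, 0.2, 1.0]
width: 0.552
grip_force: 0.0
```

```bash
python3 pl.py side; python3 - <<'E'
from h import *
print(cur()[1].T@N*70)
E
```

```text
19.65 tcp [-119.3653   34.4281   13.107 ] sp-angle 148.70896150004248 F [-0.2701  0.0571  1.2024] w 0.5521364438500403 J [-0.4098  0.4529  0.1091  2.1017  0.1643  0.3833  0.9271]
side 89 px 285.98 299.39 mean [-208.4     9.41  -33.89] lo/hi x [-221.3 -220.2 -183.5 -174.2]
[ 13.8662   0.1584 -68.6127]
```

>>> carry_out(deltas="2 0 -10 0 0 0;4 0 -20 0 0 0;7 0 -35 0 0 0;10 0 -50 0 0 0;14 0 -69 0 0 0;14 0 -69 0 0 0;14 0 -69 0 0 0")

```text
t: 20.4
ee_pos: [0.4717, 0.1181, 0.2086]
orientation: [3.137, 0.238, 2.96]
force: [0.1, 0.6, -0.3]
width: 0.548
grip_force: 0.0
```

```bash
python3 pl.py side wrist; python3 - <<'E'
from h import *
p,d,c=shot("wrist");cv2.imwrite("pics/w4.png",p)
X=xyz(d,c); hsv=cv2.cvtColor(p,cv2.COLOR_BGR2HSV)
q=(hsv[...,2]<60)&(d>0)&(abs(X[...,0]-.492)<.04)&(abs(X[...,1]+.046)<.03)&(X[...,2]>.09)
P=X[q]; print("knob",len(P),np.median(P,0),np.percentile(P,3,axis=0),np.percentile(P,97,axis=0))
D=Ro.from_euler("xyz",[np.pi,0,np.pi+psi]).as_matrix(); 
for z in(.22,.16,.092): print(delta([.457,-.0405,z],D))
E
```

```text
20.4 tcp [-119.0768   34.0863   83.8851] sp-angle 148.89870876230526 F [-0.1287  0.6393 -0.3127] w 0.5480827728735026 J [-0.4495  0.3112  0.1094  2.0886  0.1605  0.541   0.9114]
side 89 px 285.93 299.78 mean [-208.73    9.    -34.32] lo/hi x [-221.7 -220.2 -184.8 -174.3]
wrist 409 px 290.65 155.04 mean [-203.97   12.83  -32.81] lo/hi x [-220.5 -218.7 -178.9 -170.7]
knob 818 [ 0.4889 -0.0441  0.1119] [ 0.4813 -0.0546  0.1015] [ 0.4991 -0.0375  0.1173]
(array([ -16.963 , -158.1781,   -9.3919]), array([ 0.0021,  0.2358, -0.0036]))
(array([  -2.9463, -158.3312,   48.9477]), array([ 0.0021,  0.2358, -0.0036]))
(array([  12.9392, -158.5047,  115.0659]), array([ 0.0021,  0.2358, -0.0036]))
```

View pics/w4.png

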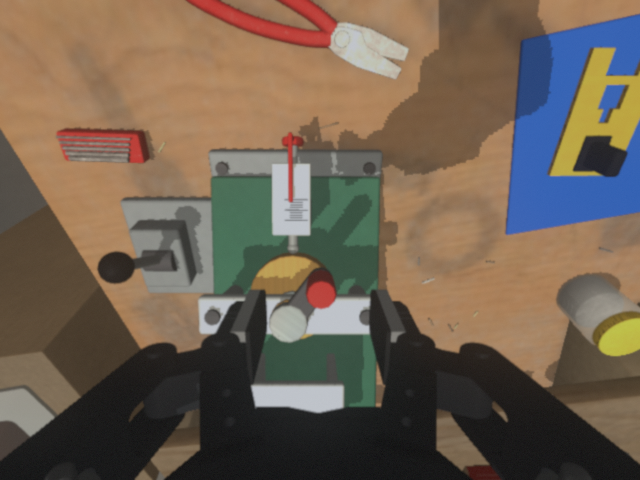

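The wrist view shows the index far out at (291,200), the handle released at (321,292), the knob at (116,267) clear of everything, and the plate flat on the mat. Next is the clamp lever.

>>> carry_out(deltas="-10 -30 -25 0 0 0;-15 -70 -25 0 0.06 0;-17 -110 -20 0 0.12 0;-17 -145 -9 0 0.18 0;-17 -158 -9 0 0.236 0;-3 -158 49 0 0.236 0;-3 -158 49 0 0.236 0;-3 -158 49 0 0.236 0", claw=1.0)

```text
t: 21.35
ee_pos: [0.4556, -0.0396, 0.1586]
orientation: [3.139, -0.006, 2.961]
force: [-0.8, 0.6, 0.3]
width: -0.002
grip_force: 0.0
```

```bash
python3 - <<'E'
from h import *
D=Ro.from_euler("xyz",[np.pi,0,np.pi+psi]).as_matrix(); s=arm.observe();print(s["ee_pos"],s["orientation"],s["width"],s["joints"])
print(delta([.457,-.0395,.092],D))
E
```

```text
[ 0.4556 -0.0396  0.1586] [ 3.1391 -0.0057  2.9608] -0.0023513238869284333 [-0.0045  0.4269  0.0632  2.0476 -0.0471  0.6737  1.48  ]
(array([-1.7776,  0.1857, 66.5653]), array([ 0.0025, -0.0057, -0.0027]))
```

>>> carry_out(deltas="0 0 30 0 0 0;0 0 55 0 0 0;0 0 66 0 0 0;0 0 66 0 0 0")

```text
t: 21.75
ee_pos: [0.4573, -0.0392, 0.0943]
orientation: [3.138, -0.001, 2.962]
force: [0.5, -0.2, -0.3]
width: 0.002
grip_force: 0.0
```

>>> carry_out(deltas="-10 0 0 0 0 0;-20 0 0 0 0 0;-30 0 0 0 0 0;-40 0 0 0 0 0;-50 0 0 0 0 0;-60 0 0 0 0 0;-70 0 0 0 0 0;-80 0 0 0 0 0;-88 0 0 0 0 0;-88 0 0 0 0 0")

```text
t: 22.75
ee_pos: [0.5452, -0.0557, 0.0943]
orientation: [3.138, 0.002, 2.96]
force: [-0.7, 0.6, 0.2]
width: 0.005
grip_force: 0.0
```

```bash
cat > kn.py <<'E'
from h import *
s=arm.observe();print(s["t"],s["ee_pos"],s["force"])
p,d,c=shot("side"); X=xyz(d,c); hsv=cv2.cvtColor(p,cv2.COLOR_BGR2HSV)
q=(hsv[...,2]<60)&(d>0)&(abs(X[...,0]-.53)<.08)&(abs(X[...,1]+.055)<.03)&(X[...,2]>.09)&(X[...,2]<.125)
P=X[q]; print("knob",len(P),np.median(P,0),np.percentile(P,3,axis=0),np.percentile(P,97,axis=0))
E
python3 kn.py
```

```text
22.75 [ 0.5452 -0.0557  0.0943] [-0.7408  0.604   0.2372]
knob 274 [ 0.5593 -0.0706  0.1124] [ 0.536  -0.0774  0.1008] [ 0.5728 -0.0636  0.1234]
```

>>> carry_out(deltas="-3 0 0 0 0 0;-6 0 0 0 0 0;-9 0 0 0 0 0;-12 0 0 0 0 0;-12 0 0 0 0 0")

```text
t: 23.3
ee_pos: [0.546, -0.0564, 0.0934]
orientation: [3.139, -0.022, 2.96]
force: [-15.0, 2.0, 10.5]
width: 0.003
grip_force: 7.8
```

```bash
python3 kn.py
```

```text
23.3 [ 0.546  -0.0564  0.0934] [-15.0022   2.0371  10.4869]
knob 271 [ 0.5597 -0.0709  0.1122] [ 0.537  -0.0778  0.1015] [ 0.574  -0.0641  0.1235]
```

The lever is hard on its stop. I back off and rise clear.

>>> carry_out(deltas="12 0 0 0 0 0;35 0 0 0 0 0;50 0 -10 0 0 0;55 0 -50 0 0 0;55 0 -90 0 0 0;55 0 -130 0 0 0;55 0 -150 0 0 0;55 0 -150 0 0 0;55 0 -150 0 0 0")

```text
t: 24.25
ee_pos: [0.5016, -0.0483, 0.2446]
orientation: [3.138, 0.002, 2.961]
force: [-0.3, -0.7, -1.0]
width: 0.002
grip_force: 0.0
```

```bash
python3 kn.py; python3 pl.py side; python3 - <<'E'
from h import *
p,d,c=shot("side"); q,_,_=shot("top"); cv2.imwrite("pics/end.png",np.hstack([cv2.resize(p[200:420,220:470],(400,352)),cv2.resize(q[150:350,190:430],(400,352))]))
s=arm.observe(); print(s["force"],s["joint_vel"])
E
```

```text
24.25 [ 0.5016 -0.0483  0.2446] [-0.2635 -0.7433 -1.0212]
knob 182 [ 0.5634 -0.0721  0.1114] [ 0.5552 -0.0778  0.1006] [ 0.5739 -0.0633  0.1177]
24.3 tcp [ -51.4644 -124.4786   91.0478] sp-angle -77.25946410551732 F [ 0.605   0.044  -0.1127] w 0.0010002200031182862 J [ 0.001   0.3747  0.0747  1.8239 -0.0375  0.9445  1.4822]
side 81 px 286.85 300.58 mean [-208.      8.57  -36.43] lo/hi x [-221.9 -220.9 -181.  -173.2]
[-0.1057  0.0151  0.6372] [-0.0005  0.0014 -0.0005 -0.0058 -0.0007  0.0038 -0.0008]
```

View pics/end.png

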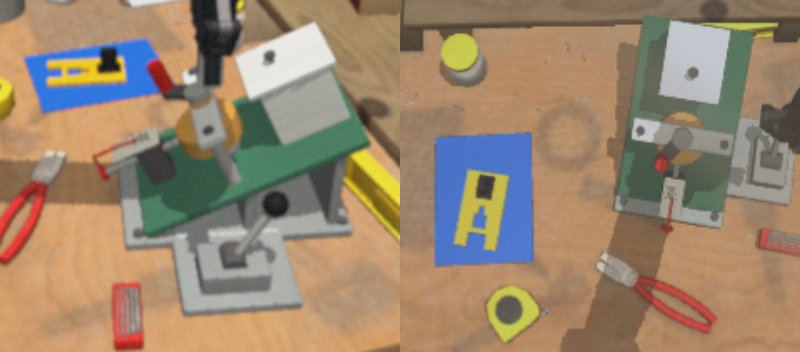

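The final view shows the lever over with its knob at (276,205), the plate flat on the mat, the plunger out and the loose items in place.

```bash
python3 -c "
from rig import arm
print(arm.finish_job())"
```

```text
the job is handed in; nothing more can be done
None
```

I handed the job in at about 24 s, with no verdict shown: the plate is flat on the mat, the cam turned past one full turn and rests on its high spot, and the clamp lever is hard on its stop, with the tape measure, screw jar and hex keys untouched.

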